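Load two hub assemblies on their tack-welding jigs

ROBOT

A 6-joint arm with a two-finger parallel gripper is mounted at the origin on the work surface. World frame = base frame: x ahead of the robot, y to its left, z up, the work surface at z = 0. Lengths are in m, angles in rad, forces in N, time in s.
With the tool pointing down it reaches from about 0.375 to 0.9 m from the base axis. Payload 3.1 kg.
Tool frame: the origin (TCP) lies at the centre of the arm's flange, where the gripper is bolted on; the fingertips stand robot.tip_extent ahead of it and the grasp point (between the pads) lies 164 mm ahead of it (robot.tip_extent is the distance from the TCP to the fingertips, in m); z points along the fingers, y is the line along which they close (so a half turn about z gives the same grasp; the last joint's range is limited). The gripper opens to 87 mm and grips with 3 to 60 N. Pads are 19 mm wide; open, the fingers measure 117 mm over their backs; the gripper's body (75 mm by 190 mm) begins 51 mm behind the grasp point.
Start: joints at [0.98, 0.527, 1.433, -0, 1.181, -0.178], TCP at [0.251, 0.572, 0.405] pointing down, gripper open.
Joint ranges: [-3.08, 3.08], [-0.75, 2.2], [0.22, 2.44], [-1.43, 4.57], [0, 2.65], [-2.85, 2.85]. Speed limits (rad/s): [2.79, 2.79, 3.14, 3.14, 3.14, 3.14].

INTERFACE

Orientations are given as a unit quaternion [x, y, z, w].
In Python, from rig import get_obs, camera, hand_in, cut_out, robot gives the robot as it stands.
- The arm moves only by the tool step_arm, never from a script. Its argument "rows" is a list of rows, each a list of 6 numbers: the shift along the world's x, y, z in m, then the turn, a rotation vector about the world's x, y, z in degrees. A call has 1 to 12 rows; each row shifts and turns the commanded pose from where the row before left it; what a row does not reach is not made up. A row lasts 1/8 s, in which the tool goes at most 62.5 mm and 10.7 degrees, less where a joint would pass 70% of its speed; a pose out of reach is approached as far as the arm can. A call is refused whole if a number of a shift passes 0.0625 or a number of a turn 10.7, either way. A call with a gripper value outside its range is refused whole. "jaw" is the finger opening in m, from 0 to 0.087, set as the call begins (left out, the last holds). The fingers move at their own pace and stop on an object; "squeeze" is the grip in N (left out, the last holds). Time passes only in rows, so rows that do not move let the fingers close. It gives the time, the measured TCP pose, the force, the opening and the grip force at its end, in the units of the state.
- get_obs(): the state, without advancing time (a new reading comes with each control period).
- camera(name): name is "scene" or "top" or "wrist"; returns a dict with "pixels" (480x640x3 uint8, blue, green, red), "depth" (480x640 float32, m along the optical axis (not along the pixel's ray), 0 where there is no reading), "fov_y" (degrees; the focal length in pixels is half the picture's height over the tangent of half this angle, whatever the lens; pixels are square), "cx", "cy" (the principal point, pixels), "extrinsics" (4x4, takes a point from camera to world coordinates); the wrist camera has in their place "mount" (4x4, takes a point from camera to tool coordinates, whose origin is the TCP and whose axes are the flange's). Camera axes: x right, y up, looking along -z (the intrinsics and any distortion apply to the point x, -y, -z); pixel columns grow to the right and rows downward; lengths in m; the calibration is good to about 2 mm. A picture is of the moment at which its call begins: read the wrist's pose just before it.
- hand_in(): hands the job in; it is judged then, once.
Trained networks look in the newest picture that a camera, given by its name, has taken for a name from the list of things; names that differ only in an ending like _2 or _b are one class to them, and where a whole thing is asked for, a point or a joint stands for the part that bears it (a point fixed in the world has none). Each returns a list of dicts, best first, with "confidence" (0 to 1); they miss things now and then, are a little off and sometimes report something else, mostly with a low value. They report only what shows in the picture. A call takes as long as a camera call. They do not tell look-alikes from the thing itself.
- cut_out(label, camera): "region" (480x640 bool, what is visible of it) and "extent" ([centre column, centre row, width, height] in pixels, round what is visible of it).
The state is a dict: "time": time; "q": joint angles; "joint_velocities": joint speeds; "joint_torque": joint torques, N m; "position": TCP position; "tool_rot": TCP orientation; "ft_force": force on the tool from outside, world axes, zero at the start; "moment": the same for the moment, N m; "grip_width": finger opening in m; "grip_force": force on a finger pad.
Only numpy, scipy, OpenCV 4.12 (cv2) and the standard library are available. Lean on these libraries where they do the work, as an engineer would, in place of code of your own. Each camera call takes 0.05 s, during which the arm holds its last target. There are 200 camera calls.

TASK

Load the two welding jigs ready for tacking. On the jig with the thick post stack the round flange (hub up), then the large sleeve on its hub, then the brass plug with its pilot down in the sleeve's bore; on the jig with the thin post stack the square flange (hub up), then the small bushing on its hub. Everything must sit flat and fully home, and leave the tape measure, the V-block and the sanding disc where they lie.

Things in the scene. Friction and masses are not known exactly. Their poses are not given: they have to be found in the camera images.
- thick_jig: Welding jig fixed to the bench: a grey square base plate 110 x 110 mm, 12 mm thick, with a bright upright post of 28 mm diameter in its centre, rising 60 mm above the plate (top of the post 72 mm above the bench), its tip chamfered by 4 mm. Origin: centre of the base's underside, on the bench; z up along the post.
- thin_jig: Welding jig fixed to the bench: a grey square base plate 110 x 110 mm, 12 mm thick, with a bright upright post of 12 mm diameter in its centre, rising 50 mm above the plate (top of the post 62 mm above the bench), its tip chamfered by 4 mm. Origin: centre of the base's underside, on the bench; z up along the post.
- round_flange: Loose steel flange with a hub, lying hub up: a round disc of 100 mm diameter, 8 mm thick, and on it a round hub of 54 mm outer diameter, 22 mm high (30 mm overall). A 38 mm bore runs right through. About 0.6 kg. Grip it by the hub. Origin: centre of the disc's underside; z up through the hub.
- sleeve: Loose steel tube standing on end, the larger of two: 54 mm outer diameter, 38 mm bore, 45 mm high, about 0.4 kg. It stays the same way up. Origin: centre of its lower end; z along the tube.
- plug: Loose turned brass locating plug, standing on its pilot: pilot 28 mm diameter and 8 mm high (at the bottom), then a collar of 54 mm diameter and 8 mm thick (8 to 16 mm above the origin), then a round grip of 26 mm diameter, 28 mm high (16 to 44 mm above the origin). About 0.3 kg. Seated, the collar rests on the sleeve's upper end. Origin: centre of the pilot's underside; z up through the grip.
- square_flange: Loose steel flange with a hub, lying hub up: a square plate 80 x 80 mm, 8 mm thick, and on it a round hub of 38 mm outer diameter, 20 mm high (28 mm overall). A 22 mm bore runs right through. About 0.5 kg. Grip it by the hub; its yaw on the jig is free. Origin: centre of the plate's underside; z up through the hub.
- bushing: Loose steel tube standing on end, the smaller of two: 38 mm outer diameter, 22 mm bore, 28 mm high, about 0.17 kg. It stays the same way up. Origin: centre of its lower end; z along the tube.
- tape_measure: Bystander: black tape measure with a red disc on top, 60 x 58 mm, 34 mm high, loose; leave it where it lies. Origin: centre of its underside.
- vee_block: Bystander: dark steel block with a channel along its top, 56 x 44 mm, 38 mm high, loose; leave it where it lies. Origin: centre of its underside, x along the channel.
- sanding_disc: Bystander: yellow disc of 50 mm diameter, 8 mm thick, loose; leave it where it lies. Origin: centre of its underside.
There are look-alikes about, which are no part of the job. Leave any blue or turquoise look-alike of the square_flange alone.

How it is judged:
At the end, for the whole second after the job is handed in: Thick post: round flange flat on the base, sleeve on its hub, plug with collar on the sleeve. Thin post: square flange flat on the base, bushing on its hub. Each within 8 mm of the post axis (plug: 12 mm, and 8 mm of the sleeve axis), 4 mm of seated height, 0.08 rad of upright; at rest (horizontal distance between each of round_flange, sleeve and thick_jig below 0.008 m and z of round_flange in the frame of thick_jig between 0.008 and 0.016 m and angle between each of round_flange, sleeve, plug, square_flange, bushing's own z axis and vertical below 0.08 rad and linear speed of each of round_flange, sleeve, plug, square_flange, bushing below 0.02 m/s and angular speed of each of round_flange, sleeve, plug, square_flange, bushing below 0.2 rad/s and z of sleeve in the frame of thick_jig between 0.038 and 0.046 m and horizontal distance between plug and thick_jig below 0.012 m and z of plug in the frame of thick_jig between 0.075 and 0.083 m and horizontal distance between each of square_flange, bushing and thin_jig below 0.008 m and z of square_flange in the frame of thin_jig between 0.008 and 0.016 m and z of bushing in the frame of thin_jig between 0.036 and 0.044 m and horizontal distance between plug and sleeve below 0.008 m); the robot touches nothing.
It fails at once if the tape measure is moved more than 30 mm (distance of tape_measure from where it was at the start of the episode above 0.03 m).
It fails at once if the V-block is moved more than 30 mm (distance of vee_block from where it was at the start of the episode above 0.03 m).
It fails at once if the sanding disc is moved more than 30 mm (distance of sanding_disc from where it was at the start of the episode above 0.03 m).
It also fails if it takes over 138 s, if anything falls off the work surface, if the arm or the gripper's body presses on something with over 40 N, if the wrist force passes 120 N, or if a joint passes its speed limit or range.

## Working session

There is one attempt and no reset: what is moved stays moved. The work goes in short steps, Python scripts to look and compute and a tool call to move; the robot and the scene stay as the last step left them, time stands still between calls to the robot, and variables do not carry over. Pictures are saved under pics/ and viewed, at most 14 in all, crops included, and the job is handed in when it is done.

Besides the shell and the picture viewer there is one more tool, called by a JSON object that holds its "method" and its "body". step_arm: Moves the arm, as the interface text tells. Its arguments: {"type":"object","properties":{"rows":{"type":"array"},"jaw":{"type":"number"},"squeeze":{"type":"number"}},"required":["rows"]}

```bash
ls; mkdir -p pics
cat > h.py <<'E'
import numpy as np, cv2
from rig import get_obs, camera, hand_in, cut_out, robot
from scipy.spatial.transform import Rotation as R
def ext(c,o=None):
    if 'extrinsics' in c: return np.array(c['extrinsics'])
    T=np.eye(4);T[:3,:3]=R.from_quat(o['tool_rot']).as_matrix();T[:3,3]=o['position'];return T@np.array(c['mount'])
def cloud(c,o=None):
    d=c['depth'];f=240/np.tan(np.radians(c['fov_y'])/2)
    v,u=np.mgrid[:480,:640];P=np.stack([(u-c['cx'])/f*d,-(v-c['cy'])/f*d,-d,np.ones_like(d)],-1)
    W=(P@ext(c,o).T)[...,:3];W[d==0]=np.nan;return W
E
python3 - <<'E'
from h import *
o=get_obs();print(o['time'],o['position'],o['tool_rot'],robot.tip_extent)
for n in('scene','top'):
    c=camera(n);cv2.imwrite(f'pics/{n}1.png',c['pixels']);W=cloud(c);print(n,[k for k in c],c['fov_y'],c['cx'],c['cy'],np.round(c['extrinsics'],2).tolist())
    for l in 'thick_jig thin_jig round_flange sleeve plug square_flange bushing tape_measure vee_block sanding_disc'.split():
        for r in cut_out(l,n):
            if r['confidence']<.2: continue
            p=W[r['region']];p=p[~np.isnan(p[:,0])]
            if len(p): 
                zt=np.percentile(p[:,2],97);t=p[p[:,2]>zt-.006]
                print(n,l,round(r['confidence'],2),np.round(r['extent']),'ztop %.3f'%zt,'topmid',np.round((t.min(0)+t.max(0))[:2]/2,3),np.round(np.ptp(t,0)[:2],3),'mid',np.round(np.median(p,0),3))
E
```

```text
pics
0.0 [0.25051573 0.5722265  0.40378711] [ 2.04931110e-01  9.78775812e-01 -9.93528361e-04 -4.03896537e-04] 0.1822
scene ['pixels', 'depth', 'fov_y', 'cx', 'cy', 'extrinsics'] 47.45193541944636 319.8261850624258 240.43178394194328 [[0.65, -0.63, 0.43, 1.0], [0.76, 0.52, -0.38, -0.41], [0.01, 0.58, 0.82, 0.97], [0.0, 0.0, 0.0, 1.0]]
scene thick_jig 0.94 [164. 278.  72.  69.] ztop 0.071 topmid [ 0.357 -0.257] [0.027 0.026] mid [ 0.366 -0.263  0.013]
scene thick_jig 0.38 [234. 307.  35.  38.] ztop 0.041 topmid [ 0.508 -0.199] [0.07  0.064] mid [ 0.512 -0.199  0.031]
scene thin_jig 0.61 [171. 377.  36.  46.] ztop 0.048 topmid [ 0.553 -0.365] [0.054 0.052] mid [ 0.559 -0.366  0.037]
scene thin_jig 0.55 [290. 245.  69.  59.] ztop 0.025 topmid [ 0.452 -0.018] [0.014 0.013] mid [ 0.456 -0.021  0.013]
scene round_flange 0.7 [362. 160.  43.  30.] ztop 0.032 topmid [0.369 0.271] [0.054 0.057] mid [0.378 0.262 0.01 ]
scene sleeve 0.63 [168. 377.  38.  40.] ztop 0.048 topmid [ 0.553 -0.365] [0.054 0.053] mid [ 0.553 -0.366  0.036]
scene sleeve 0.21 [234. 309.  37.  34.] ztop 0.041 topmid [ 0.50
[... 2209 characters left out ...]
 0.009]
top square_flange 0.92 [233. 192.  35.  34.] ztop 0.030 topmid [0.692 0.25 ] [0.036 0.035] mid [0.688 0.251 0.009]
top square_flange 0.66 [145. 198.  36.  33.] ztop 0.030 topmid [0.689 0.467] [0.037 0.038] mid [0.687 0.464 0.009]
top bushing 0.64 [378. 185.  18.  14.] ztop 0.032 topmid [ 0.683 -0.112] [0.036 0.034] mid [ 0.683 -0.112  0.026]
top bushing 0.64 [419. 253.  30.  31.] ztop 0.042 topmid [ 0.507 -0.197] [0.065 0.062] mid [ 0.508 -0.198  0.034]
top vee_block 0.56 [419. 250.  29.  29.] ztop 0.042 topmid [ 0.508 -0.197] [0.063 0.058] mid [ 0.508 -0.198  0.035]
top sanding_disc 0.59 [336. 222.  16.  18.] ztop 0.013 topmid [ 0.601 -0.004] [0.049 0.047] mid [ 0.602 -0.004  0.009]
```

View pics/scene1.png

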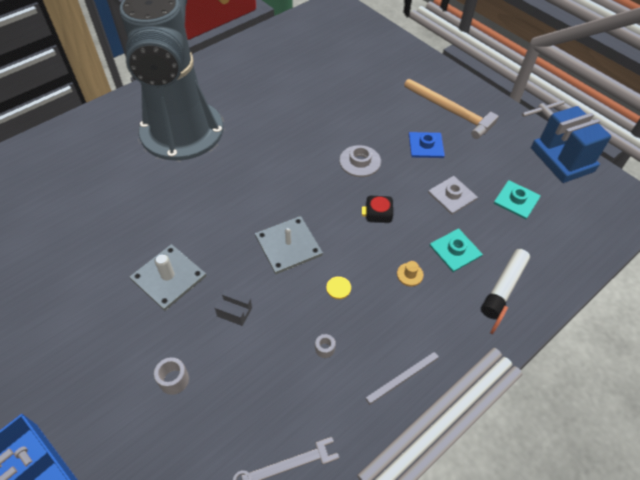

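View pics/top1.png

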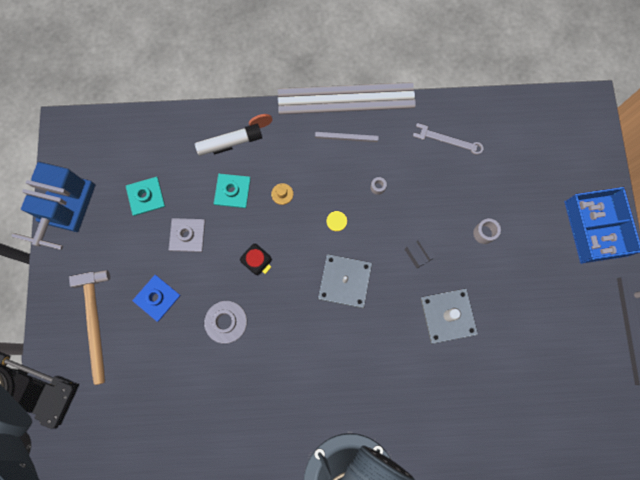

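The scene view shows the grey square flange at (455,194) and at (187,235) in the top view. The blue and turquoise ones are the look-alikes. The round flange, sleeve, bushing, plug and both jigs match the detections. I'll refine the post axes next, then move.

Run:
```python
from h import *
for n in('scene','top'):
    W=cloud(camera(n)).reshape(-1,3);W=W[~np.isnan(W[:,0])]
    def near(c,r,lo,hi):
        p=W[(np.hypot(*(W[:,:2]-c).T)<r)&(W[:,2]>lo)&(W[:,2]<hi)];return p
    for nm,c,r,lo in(('thin',(.452,-.0175),.03,.052),('thick',(.3565,-.2565),.03,.062),('rf',(.37,.27),.04,.024),('sl',(.553,-.364),.04,.038),('plug',(.675,.1255),.03,.035),('sq',(.585,.362),.03,.022),('bu',(.6835,-.113),.03,.022)):
        p=near(c,r,lo,.1);t=p
        print(n,nm,len(t),'mid',np.round((t.min(0)+t.max(0))/2,4)[:2],'size',np.round(np.ptp(t,0),3),'zmed',np.round(np.median(t[:,2]),4))
    # jig plate centre: black holes aside, plate points
    for nm,c in(('thin',(.452,-.0175)),('thick',(.3565,-.2565))):
        p=near(c,.1,.008,.018)[:,:2].astype(np.float32)
        q=cv2.minAreaRect(p);print(n,nm,'plate',np.round(q[0],4),np.round(q[1],4))
    p=near((.5,.03),.04,-.02,.02);print('bench z',np.median(p[:,2]))
```

```text
scene thin 26 mid [ 0.4523 -0.0177] size [0.011 0.013 0.011] zmed 0.058
scene thick 149 mid [ 0.3571 -0.257 ] size [0.027 0.027 0.014] zmed 0.0715
scene rf 213 mid [0.3699 0.2703] size [0.056 0.055 0.011] zmed 0.0297
scene sl 425 mid [ 0.553  -0.3652] size [0.054 0.053 0.012] zmed 0.0452
scene plug 139 mid [0.6745 0.1254] size [0.026 0.027 0.012] zmed 0.0438
scene sq 144 mid [0.5843 0.3624] size [0.038 0.038 0.011] zmed 0.0272
scene bu 223 mid [ 0.6833 -0.114 ] size [0.037 0.036 0.01 ] zmed 0.0281
scene thin plate [ 0.4655 -0.0098] [0.1319 0.1372]
scene thick plate [ 0.3428 -0.2585] [0.1406 0.1112]
bench z 0.0026665126228686553
top thin 22 mid [ 0.4525 -0.0164] size [0.01 0.01 0.01] zmed 0.0579
top thick 116 mid [ 0.3558 -0.2556] size [0.025 0.025 0.015] zmed 0.0709
top rf 227 mid [0.3695 0.2703] size [0.053 0.051 0.013] zmed 0.0298
top sl 221 mid [ 0.5531 -0.3639] size [0.053 0.052 0.014] zmed 0.0448
top plug 95 mid [0.6753 0.1261] size [0.026 0.022 0.015] zmed 0.0437
top sq 143 mid [0.5846 0.3625] size [0.037 0.038 0.012] zmed 0.0275
top bu 130 mid [ 0.6838 -0.1122] size [0.037 0.036 0.012] zmed 0.0279
top thin plate [ 0.4527 -0.0334] [0.143  0.1198]
top thick plate [ 0.3566 -0.2558] [0.1104 0.1116]
bench z 0.0028190800366763025
```

{"method": "step_arm", "body": {"rows": [[0.04,-0.06,0,0,0,0],[0.04,-0.06,0,0,0,0],[0.04,-0.06,0,0,0,0],[0,-0.06,0,0,0,0],[0,-0.06,0,0,0,0],[0,0,0,0,0,0]], "jaw": 0.087, "squeeze": 30}}

```text
time: 1.95
position: [0.3542, 0.2934, 0.4047]
tool_rot: [0.207, 0.978, -0.001, -0.001]
ft_force: [-0.4, 0.0, -0.4]
grip_width: 0.0869
grip_force: 0.0
```

{"method": "step_arm", "body": {"rows": [[0.0155,-0.023,-0.05,0,0,0],[0,0,-0.05,0,0,0],[0,0,-0.05,0,0,0],[0,0,0,0,0,0],[0,0,0,0,0,0]]}}

```text
time: 2.58
position: [0.3708, 0.2744, 0.2558]
tool_rot: [0.205, 0.979, 0.001, 0.001]
ft_force: [0.5, 0.2, 0.3]
grip_width: 0.087
grip_force: 0.0
```

{"method": "step_arm", "body": {"rows": [[-0.001,-0.004,-0.03,0,0,0],[0,0,-0.03,0,0,0],[0,0,0,0,0,0],[0,0,0,0,0,0]]}}

```text
time: 3.08
position: [0.3699, 0.2701, 0.1968]
tool_rot: [0.205, 0.979, 0.001, 0.002]
ft_force: [0.1, 0.0, -0.3]
grip_width: 0.087
grip_force: 0.0
```

{"method": "step_arm", "body": {"rows": [[0,0,0,0,0,0],[0,0,0,0,0,0],[0,0,0,0,0,0],[0,0,0,0,0,0],[0,0,0,0,0,0],[0,0,0,0,0,0]], "jaw": 0.04, "squeeze": 40}}

```text
time: 3.82
position: [0.3698, 0.2699, 0.1949]
tool_rot: [0.205, 0.979, 0.001, 0.001]
ft_force: [0.9, 4.0, 1.9]
grip_width: 0.0533
grip_force: 40.0
```

{"method": "step_arm", "body": {"rows": [[0,0,0.04,0,0,0],[0,0,0.05,0,0,0],[0.02,-0.02,0.04,0,0,0],[0.03,-0.05,0,0,0,0],[0.03,-0.055,0,0,0,0],[0.02,-0.055,0,0,0,0],[0,-0.055,0,0,0,0],[0,-0.055,0,0,0,0],[-0.02,-0.055,0,0,0,0],[-0.03,-0.055,0,0,0,0],[0,0,0,0,0,0],[0,0,0,0,0,0]]}}

```text
time: 5.32
position: [0.418, -0.1301, 0.3237]
tool_rot: [0.206, 0.979, 0.001, -0.002]
ft_force: [-0.1, 0.5, -6.5]
grip_width: 0.053
grip_force: 40.0
```

{"method": "step_arm", "body": {"rows": [[-0.02,-0.042,0,0,0,0],[-0.02,-0.042,0,0,0,0],[-0.0215,-0.0425,0,0,0,0],[0,0,0,0,0,0],[0,0,0,0,0,0]]}}

```text
time: 5.95
position: [0.3579, -0.2551, 0.3242]
tool_rot: [0.204, 0.979, 0.001, -0.001]
ft_force: [0.3, 0.4, -6.5]
grip_width: 0.0527
grip_force: 40.0
```

{"method": "step_arm", "body": {"rows": [[-0.001,-0.001,-0.03,0,0,0],[0,0,-0.02,0,0,0],[0,0,-0.02,0,0,0],[0,0,-0.015,0,0,0],[0,0,-0.015,0,0,0],[0,0,0,0,0,0]]}}

```text
time: 6.7
position: [0.3573, -0.2559, 0.2239]
tool_rot: [0.203, 0.979, 0.001, -0.001]
ft_force: [-0.5, 0.0, -6.8]
grip_width: 0.0531
grip_force: 40.0
```

{"method": "step_arm", "body": {"rows": [[0,0,-0.006,0,0,0],[0,0,-0.005,0,0,0],[0,0,-0.003,0,0,0],[0,0,-0.002,0,0,0],[0,0,0,0,0,0]]}}

```text
time: 7.32
position: [0.3566, -0.2578, 0.2087]
tool_rot: [0.205, 0.979, 0.0, -0.0]
ft_force: [-1.4, -0.3, -7.2]
grip_width: 0.0533
grip_force: 40.0
```

{"method": "step_arm", "body": {"rows": [[0,0,-0.001,0,0,0],[0,0,-0.001,0,0,0],[0,0,0,0,0,0]]}}

```text
time: 7.7
position: [0.3567, -0.2578, 0.207]
tool_rot: [0.205, 0.979, -0.0, 0.0]
ft_force: [-1.4, -0.3, -1.8]
grip_width: 0.0529
grip_force: 40.0
```

{"method": "step_arm", "body": {"rows": [[0,0,0,0,0,0],[0,0,0,0,0,0],[0,0,0,0,0,0],[0,0,0,0,0,0],[0,0,0.03,0,0,0],[0,0,0.05,0,0,0],[0,0,0.03,0,0,0],[0,0,0,0,0,0]], "jaw": 0.087}}

```text
time: 8.7
position: [0.3571, -0.2581, 0.3187]
tool_rot: [0.205, 0.979, -0.002, 0.002]
ft_force: [0.2, -0.1, -0.3]
grip_width: 0.0869
grip_force: 0.0
```

{"method": "step_arm", "body": {"rows": [[0.04,-0.0215,0,0,0,0],[0.04,-0.0215,0,0,0,0],[0.04,-0.0215,0,0,0,0],[0.04,-0.0215,0,0,0,0],[0.036,-0.0204,0,0,0,0],[0,0,-0.03,0,0,0],[0,0,0,0,0,0],[0,0,0,0,0,0]]}}

```text
time: 9.7
position: [0.5523, -0.3638, 0.2859]
tool_rot: [0.205, 0.979, 0.001, -0.001]
ft_force: [-0.0, 0.6, 0.4]
grip_width: 0.0869
grip_force: 0.0
```

Run:
```python
from h import *
for n in('scene','top'):
    c=camera(n);W=cloud(c).reshape(-1,3);W=W[~np.isnan(W[:,0])]
    p=W[(np.hypot(*(W[:,:2]-(.3565,-.2563)).T)<.045)]
    h=p[(p[:,2]>.034)&(p[:,2]<.05)];print(n,len(h),(h.min(0)+h.max(0))/2,np.ptp(h,0),np.median(h[:,2]))
print(get_obs()['position'])
```

```text
scene 219 [ 0.36187799 -0.25692544  0.04199509] [0.04326474 0.04689033 0.01582899] 0.041797878462564775
top 266 [ 0.35573361 -0.25775887  0.04203364] [0.05299698 0.05283622 0.01563908] 0.04161112664977207
[ 0.55256215 -0.36417976  0.28739291]
```

{"method": "step_arm", "body": {"rows": [[0,0,-0.04,0,0,0],[0,0,-0.035,0,0,0],[0,0,-0.015,0,0,0],[0,0,0,0,0,0],[0,0,0,0,0,0]]}}

```text
time: 10.42
position: [0.5533, -0.3647, 0.1984]
tool_rot: [0.205, 0.979, -0.001, 0.001]
ft_force: [1.3, -0.5, 0.5]
grip_width: 0.0869
grip_force: 0.0
```

{"method": "step_arm", "body": {"rows": [[0,0,0,0,0,0],[0,0,0,0,0,0],[0,0,0,0,0,0],[0,0,0,0,0,0],[0,0,0,0,0,0],[0,0,0,0,0,0]], "jaw": 0.04}}

```text
time: 11.18
position: [0.5528, -0.364, 0.1969]
tool_rot: [0.205, 0.979, 0.0, 0.0]
ft_force: [-0.6, 0.3, 1.7]
grip_width: 0.0538
grip_force: 40.0
```

{"method": "step_arm", "body": {"rows": [[0,0,0.04,0,0,0],[0,0,0.05,0,0,0],[0,0,0.04,0,0,0],[-0.04,0.0215,0,0,0,0],[-0.04,0.0215,0,0,0,0],[-0.04,0.0215,0,0,0,0],[-0.04,0.0215,0,0,0,0],[-0.037,0.021,0,0,0,0],[0,0,0,0,0,0],[0,0,0,0,0,0]]}}

```text
time: 12.42
position: [0.3559, -0.2576, 0.3267]
tool_rot: [0.205, 0.979, -0.0, 0.0]
ft_force: [1.0, -0.8, -3.9]
grip_width: 0.0535
grip_force: 40.0
```

{"method": "step_arm", "body": {"rows": [[0,0.001,-0.03,0,0,0],[0,0,-0.02,0,0,0],[0,0,-0.015,0,0,0],[0,0,-0.01,0,0,0],[0,0,-0.006,0,0,0],[0,0,-0.003,0,0,0],[0,0,0,0,0,0],[0,0,0,0,0,0]]}}

```text
time: 13.42
position: [0.3558, -0.2563, 0.2431]
tool_rot: [0.205, 0.979, -0.0, 0.0]
ft_force: [0.2, -0.1, -4.0]
grip_width: 0.0537
grip_force: 40.0
```

{"method": "step_arm", "body": {"rows": [[0,0,-0.002,0,0,0],[0,0,-0.001,0,0,0],[0,0,-0.001,0,0,0],[0,0,0,0,0,0]]}}

```text
time: 13.92
position: [0.3557, -0.2562, 0.2388]
tool_rot: [0.205, 0.979, -0.0, 0.0]
ft_force: [-0.8, -0.5, -1.7]
grip_width: 0.0542
grip_force: 40.0
```

{"method": "step_arm", "body": {"rows": [[0,0,-0.0005,0,0,0],[0,0,0,0,0,0],[0,0,0,0,0,0],[0,0,0,0,0,0],[0,0,0.03,0,0,0],[0,0,0.04,0,0,0],[0,0,0.03,0,0,0],[0.04,0.05,0,0,0,0],[0.04,0.05,0,0,0,0],[0.04,0.05,0,0,0,0],[0.04,0.05,0,0,0,0],[0.04,0.05,0,0,0,0]], "jaw": 0.087}}

```text
time: 15.42
position: [0.5519, -0.0102, 0.3382]
tool_rot: [0.205, 0.979, -0.0, 0.0]
ft_force: [0.3, -1.1, -1.1]
grip_width: 0.087
grip_force: 0.0
```

{"method": "step_arm", "body": {"rows": [[0.04,0.04,0,0,0,0],[0.04,0.04,0,0,0,0],[0.035,0.045,0,0,0,0],[0,0,0,0,0,0],[0,0,0,0,0,0]], "jaw": 0.06}}

```text
time: 16.05
position: [0.6652, 0.1129, 0.3375]
tool_rot: [0.205, 0.979, -0.001, -0.001]
ft_force: [-1.2, -0.5, -0.8]
grip_width: 0.0603
grip_force: 0.0
```

Run:
```python
from h import *
for n in('scene','top'):
    c=camera(n);W=cloud(c).reshape(-1,3);W=W[~np.isnan(W[:,0])]
    p=W[(np.hypot(*(W[:,:2]-(.3565,-.2563)).T)<.045)]
    h=p[(p[:,2]>.08)&(p[:,2]<.1)];print(n,len(h),(h.min(0)+h.max(0))/2,np.ptp(h,0),np.median(h[:,2]))
print(get_obs()['position'])
```

```text
scene 344 [ 0.35547577 -0.25822612  0.0863132 ] [0.05533016 0.05286117 0.01249705] 0.08716788245847384
top 259 [ 0.35626505 -0.25659116  0.08663797] [0.05169326 0.05322265 0.01259546] 0.08635899135268921
[0.66504257 0.1118121  0.33789087]
```

{"method": "step_arm", "body": {"rows": [[0.0098,0.0135,-0.03,0,0,0],[0,0,-0.04,0,0,0],[0,0,-0.03,0,0,0],[0,0,0,0,0,0],[0,0,0,0,0,0]]}}

```text
time: 16.77
position: [0.6761, 0.1255, 0.2396]
tool_rot: [0.206, 0.979, 0.0, 0.001]
ft_force: [0.3, 0.0, 0.2]
grip_width: 0.0603
grip_force: 0.0
```

{"method": "step_arm", "body": {"rows": [[-0.001,0,-0.02,0,0,0],[0,0,-0.0145,0,0,0],[0,0,0,0,0,0],[0,0,0,0,0,0]]}}

```text
time: 17.27
position: [0.6748, 0.1265, 0.2036]
tool_rot: [0.205, 0.979, -0.0, -0.0]
ft_force: [0.5, -0.1, 0.1]
grip_width: 0.06
grip_force: 0.0
```

{"method": "step_arm", "body": {"rows": [[0,0,0,0,0,0],[0,0,0,0,0,0],[0,0,0,0,0,0],[0,0,0,0,0,0],[0,0,0,0,0,0],[0,0,0,0,0,0]], "jaw": 0.015}}

```text
time: 18.02
position: [0.6749, 0.1266, 0.204]
tool_rot: [0.205, 0.979, 0.0, 0.0]
ft_force: [0.6, 2.1, 1.5]
grip_width: 0.0243
grip_force: 39.9
```

{"method": "step_arm", "body": {"rows": [[0,0,0.05,0,0,0],[0,0,0.06,0,0,0],[0,0,0.05,0,0,0],[-0.036,-0.044,0,0,0,0],[-0.036,-0.044,0,0,0,0],[-0.036,-0.044,0,0,0,0],[-0.036,-0.044,0,0,0,0],[-0.036,-0.044,0,0,0,0],[-0.036,-0.044,0,0,0,0],[-0.036,-0.044,0,0,0,0],[-0.036,-0.044,0,0,0,0],[0,0,0,0,0,0]]}}

```text
time: 19.52
position: [0.3845, -0.2283, 0.3634]
tool_rot: [0.208, 0.978, -0.0, -0.001]
ft_force: [1.0, 0.6, -2.5]
grip_width: 0.0242
grip_force: 39.9
```

{"method": "step_arm", "body": {"rows": [[-0.028,-0.028,0,0,0,0],[0,0,0,0,0,0],[0,0,0,0,0,0],[0,0,0,0,0,0]]}}

```text
time: 20.02
position: [0.3593, -0.2527, 0.3636]
tool_rot: [0.204, 0.979, 0.0, -0.0]
ft_force: [0.1, 0.9, -3.0]
grip_width: 0.0243
grip_force: 39.9
```

{"method": "step_arm", "body": {"rows": [[-0.003,-0.004,-0.03,0,0,0],[0,0,-0.025,0,0,0],[0,0,-0.01,0,0,0],[0,0,0,0,0,0],[0,0,0,0,0,0]]}}

```text
time: 20.65
position: [0.3562, -0.2577, 0.2994]
tool_rot: [0.205, 0.979, -0.001, 0.001]
ft_force: [-0.9, 0.9, -4.3]
grip_width: 0.0244
grip_force: 39.9
```

{"method": "step_arm", "body": {"rows": [[0,0.0005,-0.006,0,0,0],[0,0,-0.004,0,0,0],[0,0,-0.003,0,0,0],[0,0,-0.002,0,0,0],[0,0,0,0,0,0]]}}

```text
time: 21.28
position: [0.3557, -0.2572, 0.2836]
tool_rot: [0.205, 0.979, 0.0, -0.0]
ft_force: [0.1, -0.4, -2.8]
grip_width: 0.0244
grip_force: 39.9
```

{"method": "step_arm", "body": {"rows": [[0,0,-0.001,0,0,0],[0,0,-0.0005,0,0,0],[0,0,0,0,0,0]]}}

```text
time: 21.65
position: [0.3557, -0.2571, 0.283]
tool_rot: [0.205, 0.979, -0.0, 0.0]
ft_force: [-1.0, 1.4, 4.8]
grip_width: 0.0246
grip_force: 39.8
```

{"method": "step_arm", "body": {"rows": [[0,0,0,0,0,0],[0,0,0,0,0,0],[0,0,0,0,0,0],[0,0,0,0,0,0],[0,0,0.03,0,0,0],[0,0,0.04,0,0,0],[0,0,0,0,0,0],[0.04,0.05,0,0,0,0],[0.04,0.05,0,0,0,0],[0.04,0.05,0,0,0,0],[0.03,0.055,0,0,0,0],[0.02,0.055,0,0,0,0]], "jaw": 0.06}}

```text
time: 23.15
position: [0.5238, 0.001, 0.351]
tool_rot: [0.205, 0.979, -0.0, -0.0]
ft_force: [-0.0, -0.2, -0.3]
grip_width: 0.0599
grip_force: 0.0
```

{"method": "step_arm", "body": {"rows": [[0.02,0.055,0,0,0,0],[0.02,0.055,0,0,0,0],[0.02,0.055,0,0,0,0],[0,0.055,0,0,0,0],[0,0.055,0,0,0,0],[0,0.055,0,0,0,0],[0,0,0,0,0,0],[0,0,0,0,0,0]]}}

```text
time: 24.15
position: [0.5823, 0.3289, 0.3506]
tool_rot: [0.205, 0.979, -0.001, -0.001]
ft_force: [-0.9, 0.8, -0.4]
grip_width: 0.0601
grip_force: 0.0
```

Run:
```python
from h import *
for n in('scene','top'):
    c=camera(n);W=cloud(c).reshape(-1,3);W=W[~np.isnan(W[:,0])]
    p=W[(np.hypot(*(W[:,:2]-(.3565,-.2563)).T)<.045)]
    for lo,hi in((.112,.14),(.092,.099)):
        h=p[(p[:,2]>lo)&(p[:,2]<hi)];print(n,len(h),(h.min(0)+h.max(0))/2,np.ptp(h,0),np.median(h[:,2]))
print(get_obs()['position'])
```

```text
scene 175 [ 0.3562476  -0.25878685  0.1203867 ] [0.02808254 0.02518603 0.0158305 ] 0.12353640127683241
scene 322 [ 0.35762692 -0.25885227  0.0954861 ] [0.05156793 0.05319137 0.00680668] 0.09598931152601581
top 127 [ 0.35647875 -0.25877475  0.12070197] [0.02557536 0.02852922 0.0172179 ] 0.12305303932298695
top 292 [ 0.35657025 -0.25819469  0.0955084 ] [0.05279568 0.05276367 0.00698215] 0.09522983972250687
[0.58280934 0.3277905  0.35137467]
```

{"method": "step_arm", "body": {"rows": [[0.002,0.0345,0,0,0,0],[0,0,-0.04,0,0,0],[0,0,-0.04,0,0,0],[0,0,-0.03,0,0,0],[0,0,0,0,0,0],[0,0,0,0,0,0]], "jaw": 0.07}}

```text
time: 25.0
position: [0.5857, 0.3629, 0.2434]
tool_rot: [0.206, 0.979, 0.0, 0.001]
ft_force: [-0.1, 0.6, 1.1]
grip_width: 0.0703
grip_force: 0.0
```

{"method": "step_arm", "body": {"rows": [[-0.001,0,-0.02,0,0,0],[0,0,-0.018,0,0,0],[0,0,-0.01,0,0,0],[0,0,0,0,0,0],[0,0,0,0,0,0]]}}

```text
time: 25.62
position: [0.5839, 0.3638, 0.1944]
tool_rot: [0.205, 0.979, 0.0, 0.0]
ft_force: [0.4, 0.3, 0.0]
grip_width: 0.07
grip_force: 0.0
```

{"method": "step_arm", "body": {"rows": [[0,0,0,0,0,0],[0,0,0,0,0,0],[0,0,0,0,0,0],[0,0,0,0,0,0],[0,0,0,0,0,0],[0,0,0,0,0,0]], "jaw": 0.025}}

```text
time: 26.38
position: [0.584, 0.364, 0.1945]
tool_rot: [0.205, 0.979, 0.001, 0.0]
ft_force: [0.1, 2.6, -0.1]
grip_width: 0.0377
grip_force: 40.0
```

{"method": "step_arm", "body": {"rows": [[0,0,0.04,0,0,0],[0,0,0.05,0,0,0],[0,0,0.04,0,0,0],[-0.0165,-0.0475,0,0,0,0],[-0.0165,-0.0475,0,0,0,0],[-0.0165,-0.0475,0,0,0,0],[-0.0165,-0.0475,0,0,0,0],[-0.0165,-0.0475,0,0,0,0],[-0.0165,-0.0475,0,0,0,0],[-0.0165,-0.0475,0,0,0,0],[-0.0165,-0.0475,0,0,0,0],[0,0,0,0,0,0]]}}

```text
time: 27.88
position: [0.4502, -0.0189, 0.3236]
tool_rot: [0.208, 0.978, -0.0, -0.002]
ft_force: [0.3, 0.6, -4.0]
grip_width: 0.037
grip_force: 40.0
```

{"method": "step_arm", "body": {"rows": [[0,0,-0.02,0,0,0],[0,0,0,0,0,0],[0,0,0,0,0,0]]}}

```text
time: 28.25
position: [0.4518, -0.0157, 0.3042]
tool_rot: [0.204, 0.979, 0.0, -0.0]
ft_force: [0.2, -0.3, -4.7]
grip_width: 0.0373
grip_force: 40.0
```

{"method": "step_arm", "body": {"rows": [[0,-0.001,-0.03,0,0,0],[0,0,-0.025,0,0,0],[0,0,-0.02,0,0,0],[0,0,-0.01,0,0,0],[0,0,-0.005,0,0,0],[0,0,0,0,0,0],[0,0,0,0,0,0]]}}

```text
time: 29.12
position: [0.452, -0.0174, 0.2148]
tool_rot: [0.205, 0.979, -0.0, 0.001]
ft_force: [0.1, -0.7, -4.7]
grip_width: 0.0374
grip_force: 40.0
```

{"method": "step_arm", "body": {"rows": [[0,0,-0.004,0,0,0],[0,0,-0.002,0,0,0],[0,0,-0.001,0,0,0],[0,0,-0.001,0,0,0],[0,0,0,0,0,0]]}}

```text
time: 29.75
position: [0.4517, -0.0174, 0.2064]
tool_rot: [0.205, 0.979, -0.0, 0.0]
ft_force: [-0.6, 1.0, -2.3]
grip_width: 0.0373
grip_force: 40.0
```

{"method": "step_arm", "body": {"rows": [[0,0,-0.0005,0,0,0],[0,0,0,0,0,0],[0,0,0,0,0,0],[0,0,0,0,0,0],[0,0,0.03,0,0,0],[0,0,0.05,0,0,0],[0.0465,-0.019,0,0,0,0],[0.0465,-0.019,0,0,0,0],[0.0465,-0.019,0,0,0,0],[0.0465,-0.019,0,0,0,0],[0.0465,-0.02,0,0,0,0],[0,0,0,0,0,0]], "jaw": 0.07}}

```text
time: 31.25
position: [0.687, -0.1152, 0.2856]
tool_rot: [0.205, 0.979, -0.0, 0.002]
ft_force: [-0.5, -0.2, 0.1]
grip_width: 0.0699
grip_force: 0.0
```

{"method": "step_arm", "body": {"rows": [[0,0,0,0,0,0],[0,0,0,0,0,0]]}}

```text
time: 31.5
position: [0.683, -0.1126, 0.2854]
tool_rot: [0.205, 0.979, 0.0, -0.001]
ft_force: [0.2, 0.5, -0.2]
grip_width: 0.0698
grip_force: 0.0
```

Run:
```python
from h import *
for n in('scene','top'):
    c=camera(n);W=cloud(c).reshape(-1,3);W=W[~np.isnan(W[:,0])]
    p=W[(np.hypot(*(W[:,:2]-(.4524,-.017)).T)<.035)]
    h=p[(p[:,2]>.034)&(p[:,2]<.046)];print(n,len(h),(h.min(0)+h.max(0))/2,np.ptp(h,0),np.median(h[:,2]))
print(get_obs()['position'])
```

```text
scene 70 [ 0.45000338 -0.02835203  0.039133  ] [0.03275428 0.02110333 0.01014267] 0.0396104355610879
top 145 [ 0.45176157 -0.01829982  0.039882  ] [0.03564996 0.03571868 0.01171861] 0.039822824941568635
[ 0.68336338 -0.11269936  0.28578784]
```

{"method": "step_arm", "body": {"rows": [[0,0,-0.04,0,0,0],[0,0,-0.035,0,0,0],[0,0,-0.0185,0,0,0],[0,0,0,0,0,0],[0,0,0,0,0,0]]}}

```text
time: 32.22
position: [0.6849, -0.1135, 0.1936]
tool_rot: [0.205, 0.979, -0.0, 0.001]
ft_force: [-1.2, 0.6, 0.3]
grip_width: 0.07
grip_force: 0.0
```

{"method": "step_arm", "body": {"rows": [[0,0,0,0,0,0],[0,0,0,0,0,0],[0,0,0,0,0,0],[0,0,0,0,0,0],[0,0,0,0,0,0],[0,0,0,0,0,0]], "jaw": 0.025}}

```text
time: 32.98
position: [0.6844, -0.1132, 0.1925]
tool_rot: [0.205, 0.979, 0.0, 0.0]
ft_force: [0.3, 2.0, 2.3]
grip_width: 0.0362
grip_force: 40.0
```

{"method": "step_arm", "body": {"rows": [[0,0,0.05,0,0,0],[0,0,0.05,0,0,0],[-0.0465,0.019,0,0,0,0],[-0.0465,0.019,0,0,0,0],[-0.0465,0.019,0,0,0,0],[-0.0465,0.019,0,0,0,0],[-0.046,0.0195,0,0,0,0],[0,0,0,0,0,0],[0,0,0,0,0,0],[0,0,0,0,0,0]]}}

```text
time: 34.22
position: [0.4538, -0.0185, 0.2924]
tool_rot: [0.205, 0.979, -0.0, 0.001]
ft_force: [-0.1, 0.2, -1.8]
grip_width: 0.0364
grip_force: 40.0
```

{"method": "step_arm", "body": {"rows": [[-0.001,0.0005,-0.02,0,0,0],[0,0,-0.015,0,0,0],[0,0,-0.012,0,0,0],[0,0,-0.006,0,0,0],[0,0,-0.003,0,0,0],[0,0,0,0,0,0],[0,0,0,0,0,0]]}}

```text
time: 35.1
position: [0.4514, -0.0174, 0.2366]
tool_rot: [0.205, 0.979, -0.0, 0.0]
ft_force: [-0.0, -0.3, -2.0]
grip_width: 0.0366
grip_force: 40.0
```

{"method": "step_arm", "body": {"rows": [[0.0005,0,-0.0025,0,0,0],[0,0,-0.001,0,0,0],[0,0,-0.001,0,0,0],[0,0,0,0,0,0]]}}

```text
time: 35.6
position: [0.4518, -0.0173, 0.2324]
tool_rot: [0.205, 0.979, -0.0, 0.0]
ft_force: [-1.1, -0.1, 5.1]
grip_width: 0.0364
grip_force: 40.0
```

Contact; release, back off and check.

{"method": "step_arm", "body": {"rows": [[0,0,0,0,0,0],[0,0,0,0,0,0],[0,0,0,0,0,0],[0,0,0,0,0,0],[0,0,0.03,0,0,0],[0,0,0.05,0,0,0],[0.04,0.04,0.05,0,0,0],[0.04,0.05,0,0,0,0],[0.04,0.05,0,0,0,0],[0.03,0.05,0,0,0,0],[0,0.05,0,0,0,0],[0,0,0,0,0,0]], "jaw": 0.07}}

```text
time: 37.1
position: [0.5924, 0.2168, 0.3525]
tool_rot: [0.202, 0.979, 0.0, -0.0]
ft_force: [-0.7, -1.5, 0.1]
grip_width: 0.0696
grip_force: 0.0
```

Run:
```python
from h import *
for n in('scene','top'):
    c=camera(n);cv2.imwrite(f'pics/{n}2.png',c['pixels']);W=cloud(c).reshape(-1,3);W=W[~np.isnan(W[:,0])]
    for cc,lo,hi in(((.4524,-.017),.06,.08),((.3565,-.2563),.112,.14),((.3565,-.2563),.0925,.099)):
        p=W[(np.hypot(*(W[:,:2]-cc).T)<.045)]
        h=p[(p[:,2]>lo)&(p[:,2]<hi)];print(n,len(h),np.round((h.min(0)+h.max(0))/2,4),np.ptp(h,0).round(3),np.median(h[:,2]).round(4))
```

```text
scene 212 [ 0.4509 -0.0196  0.0664] [0.038 0.036 0.013] 0.0676
scene 176 [ 0.3564 -0.2587  0.1198] [0.028 0.026 0.015] 0.1236
scene 328 [ 0.3579 -0.2589  0.0959] [0.053 0.053 0.006] 0.0961
top 155 [ 0.451  -0.0183  0.0678] [0.037 0.037 0.015] 0.0682
top 127 [ 0.3564 -0.2578  0.1208] [0.026 0.027 0.017] 0.1232
top 276 [ 0.3566 -0.2577  0.0957] [0.053 0.053 0.006] 0.0952
```

View pics/scene2.png

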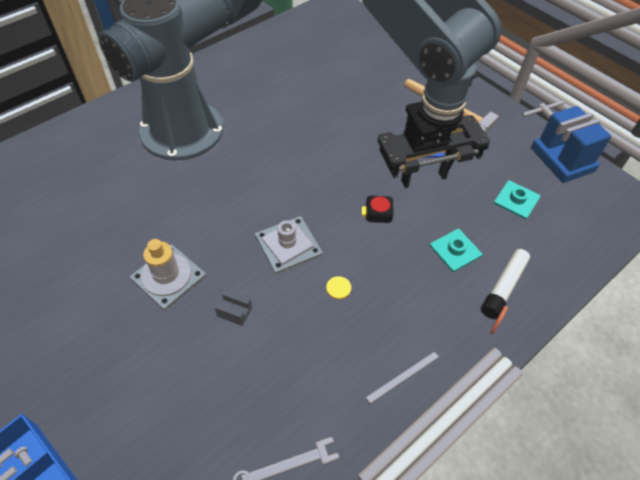

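The thick stack at (162,265) and the thin stack at (288,238) are upright and fully home: tops measure 0.123 m and 0.068 m, as expected. The bystanders haven't moved and the arm is clear.

```bash
python3 -c "
from rig import hand_in
print(hand_in())"
```

```text
the job is handed in; nothing more can be done
None
```

Both jigs are loaded and the job is handed in at about 37 s of the 138 s allowed. In the last camera check both stacks sat at full height within about 3 mm of their posts, and the bystanders had not moved; no verdict came back.

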